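# Open the bench suction gate to its second stop and start the extractor

## Task

Get the dust extraction going before sanding: push the T-handled slide lever on the grey suction box out of the closed end of its slot, past the half-open click in the middle and fully home against the stop at the other end. Then press the flat start button of the loose two-button hand station fully down and let go; leave its mushroom-headed stop button alone. Do it all by touch with the fingertips or the outside of the fingers: do not grip the lever, do not lift or shift the hand station, do not disturb the other things, and finish clear of everything.

Things in the scene. Friction and masses are not known exactly. Their poses are not given: they have to be found in the camera images.
- valve: suction box fixed to the bench, painted grey sheet metal, 130 (x) x 170 (y) x 72 mm high, origin at the centre of its underside. Its -x face has a black intake grille; a 63 mm metal pipe leaves its +x face and bends down into the bench within 170 mm of the origin. A straight black slot runs along y in the middle of its flat top, with three notch marks beside it (closed, half open, fully open) and a row of white bars that widen towards the fully open end.
- gate_handle (a point): centre of the lever's grip: a black round bar 18 mm thick and 56 mm long lying along the box's x, 40 mm above the box top, on an upright steel stem 14 mm (y) x 10 mm (x) (a T seen from the front). It slides level along the box's +y; point axes are the box's axes.
- gate_lever (a joint): slide of the lever in metres along the box's +y: 0 closed (handle 38 mm to -y of the box centre), about 0.038 the half-open click (box centre), 0.076 the fully open hard stop (38 mm to +y). Between the stages the detent pushes back with up to about 6.5 N, then draws the lever on towards the next stage; up to about 7 N of push passes it. The lever stays where a stage holds it.
- station: loose hand station standing flat on the bench: grey plastic box 66 (x) x 150 (y) x 46 mm high, 0.4 to 0.8 kg, dark plate on top, cable gland stub on its -y end; origin at the centre of its underside. Start button at y = +35 mm, stop button at y = -35 mm.
- start_top (a point): centre of the top face of the start button: flat black disc 32 mm in diameter, top 67 mm above the bench, in a low metal ring.
- start_button (a joint): travel of the start button in metres, 0 up, 0.006 fully down; springs back; needs 1.5 N at first and about 5 N to go fully down.
- stop_top (a point): top centre of the stop button: black mushroom head 40 mm in diameter, top 81 mm above the bench. Not to be pressed.
- stop_button (a joint): travel of the stop button in metres, 0 up, 0.006 down; same spring.
- sanding_block: loose cork sanding block, 90 x 55 x 32 high; origin centre of underside
- mug: loose white mug, 76 across, 85 high; origin centre of underside
- pencil: loose flat carpenter's pencil, 150 x 13 x 7; origin centre of underside
- chisel: loose narrow hand tool with wooden handle, about 240 long, lying at the back of the bench
- mallet: loose hammer with wooden handle, about 280 long, lying at the back of the bench
- glue: loose white glue bottle, 60 across, 170 high, at the back of the bench; origin centre of underside
- bridge_block: loose wooden guitar bridge blank, 35 x 110 x 28 high, on the right; origin centre of underside

How it is judged:
On the way, in this order (a step that is already met when the one before it is completed fails the run):
1. the lever is fully home at its second stop (value of joint gate_lever above 0.072 m), for 0.2 s.
2. the start button is pressed fully down (value of joint start_button above 0.0045 m), for 0.05 s.
3. the start button is let go (value of joint start_button below 0.0015 m), for 0.1 s.
At the end, for the whole second after the job is handed in: the lever is within 4 mm of its fully open stop, both buttons are up, the hand station stands flat and at rest within 30 mm of where it was, and every bystander is within 30 mm of where it was (value of joint gate_lever above 0.072 m and value of joint each of start_button, stop_button below 0.0015 m and linear speed of station below 0.01 m/s and angle between station's own z axis and vertical below 0.05 rad and distance of each of station, sanding_block, mug, pencil, chisel, mallet, glue, bridge_block from where it was at the start of the episode below 0.03 m); the robot touches nothing.
It fails at once if the start button is pressed before the lever is fully home (value of joint start_button above 0.004 m and value of joint gate_lever below 0.07 m).
It fails at once if the stop button is pressed (value of joint stop_button above 0.003 m).
It fails at once if the lever's grip is pinched between the fingers (contact force between the fingers and gate_lever above 1 N and y of the grasp point in the frame of gate_handle between -0.007 and 0.007 m and x of the grasp point in the frame of gate_handle between -0.033 and 0.033 m and z of the grasp point in the frame of gate_handle below 0.021 m).
It fails at once if the hand station is lifted, tipped or shifted by more than 30 mm (height (world z) of station above 0.012 m or angle between station's own z axis and vertical above 0.2 rad or distance of station from where it was at the start of the episode above 0.03 m).
It fails at once if a bystander is shifted by more than 30 mm (distance of any of sanding_block, mug, pencil, chisel, mallet, glue, bridge_block from where it was at the start of the episode above 0.03 m).
It also fails if it takes over 48 s, if anything falls off the work surface, if the arm or the gripper's body presses on something with over 40 N, if the wrist force passes 120 N, or if a joint passes its speed limit or range.

## Robot

A 6-joint arm with a two-finger parallel gripper is mounted at the origin on the work surface. World frame = base frame: x ahead of the robot, y to its left, z up, the work surface at z = 0. Lengths are in m, angles in rad, forces in N, time in s.
With the tool pointing down it reaches from about 0.35 to 0.975 m from the base axis. Payload 4.9 kg.
Tool frame: the origin (TCP) lies at the very end of the fingers, on their centre line; the grasp point (between the pads) lies 19 mm behind it (manip.grasp_offset is the distance from the TCP to the grasp point, in m); z points along the fingers, y is the line along which they close (so a half turn about z gives the same grasp; the last joint's range is limited). The gripper opens to 85 mm and grips with 20 to 120 N. Pads are 22 mm wide; open, the fingers measure 114 mm over their backs; the gripper's body (76 mm by 85 mm) begins 54 mm behind the grasp point. The pads swing forward as they close: fully open they stand 13 mm farther back than shut.
Start: joints at [-0.119, 0.053, 1.613, -0, 1.476, -0.119], TCP at [0.625, 0, 0.231] pointing down, gripper open.
Joint ranges: [-3.01, 3.01], [-1.01, 2.22], [0.06, 2.58], [-1.02, 4.17], [0.09, 2.62], [-3.14, 3.14]. Speed limits (rad/s): [2.57, 2.57, 3.14, 3.14, 3.14, 3.14].

## Interface

Orientations are given as a unit quaternion [w, x, y, z].
In Python, from plant import manip, eyes, job_done, models gives the robot as it stands.
- The arm moves only by the tool servo_tool, never from a script. Its argument "motion" is one flat list of numbers, 5 for each row, row after row: the opening, from -1 (shut) to 1 (fully open), then the shift along the tool's x, y, z normalised to -1 to 1, where 1 is 120 mm, then the turn about the tool's z normalised to -1 to 1, where 1 is 45 degrees. A call has 1 to 5 rows; each row is the pose to reach, as a shift and turn from the pose commanded when the call began, along the tool's axes at that moment; what a row does not reach only later rows make up. A row lasts 1/8 s, in which the tool goes at most 62.5 mm and 10.7 degrees, less where a joint would pass 70% of its speed; a pose out of reach is approached as far as the arm can. A call with a number of a shift or a turn outside -1 to 1 is refused whole. A call with a gripper value outside its range is refused whole. The fingers move at their own pace and stop on an object; the grip force is fixed at half the most. Time passes only in rows, so rows that repeat a pose let the fingers close. It gives the time, the measured TCP pose, the force, the opening and the grip force at its end, in the units of the state.
- manip.state(): the state, without advancing time (a new reading comes with each control period).
- eyes.grab_frame(name): name is "scene" or "side" or "wrist"; returns (picture, depth): 480x640x3 uint8, red, green, blue; 480x640 float32, m along the optical axis (not along the pixel's ray), 0 where there is no reading.
- eyes.camera_params(name): a dict with "fov_y" (degrees; the focal length in pixels is half the picture's height over the tangent of half this angle, whatever the lens; pixels are square), "cx", "cy" (the principal point, pixels), "pose" (4x4, takes a point from camera to world coordinates); the wrist camera has in their place "T_tool_cam" (4x4, takes a point from camera to tool coordinates, whose origin is the TCP and whose axes are the flange's). Camera axes: x right, y up, looking along -z (the intrinsics and any distortion apply to the point x, -y, -z); pixel columns grow to the right and rows downward; lengths in m; the calibration is good to about 2 mm. A picture is of the moment at which its call begins: read the wrist's pose just before it. camera_params takes no time and is no camera call.
- job_done(): hands the job in; it is judged then, once.
Trained networks look in the newest picture that a camera, given by its name, has taken for a name from the list of things; names that differ only in an ending like _2 or _b are one class to them, and where a whole thing is asked for, a point or a joint stands for the part that bears it (a point fixed in the world has none). Each returns a list of dicts, best first, with "p" (0 to 1); they miss things now and then, are a little off and sometimes report something else, mostly with a low value. They report only what shows in the picture. A call takes as long as a camera call.
- models.regions_of(camera, label): "mask" (480x640 bool, what is visible of it) and "pixel" ([column, row] in pixels, amid what is visible of it).
The state is a dict: "time": time; "joint_pos": joint angles; "joint_vel": joint speeds; "joint_efforts": joint torques, N m; "tool_pos": TCP position; "tool_rot": TCP orientation; "contact_force": force on the tool from outside, world axes, zero at the start; "ft_torque": the same for the moment, N m; "gripper_width": opening from 0.0 (shut) to 1.0 (fully open); "grasp_force": force on a finger pad.
Only numpy, scipy, OpenCV 4.12 (cv2) and the standard library are available. Lean on these libraries where they do the work, as an engineer would, in place of code of your own. Each camera call takes 0.05 s, during which the arm holds its last target. There are 200 camera calls.

## Working session

There is one attempt and no reset: what is moved stays moved. The work goes in short steps, Python scripts to look and compute and a tool call to move; the robot and the scene stay as the last step left them, time stands still between calls to the robot, and variables do not carry over. Pictures are saved under pics/ and viewed, at most 10 in all, crops included, and the job is handed in when it is done.

Besides the shell and the picture viewer there is one more tool, called after ">>>" by a JSON object that holds its "method" and its "body", one argument or row to a line. servo_tool: Moves the arm, as the interface text tells. Its arguments: {"type":"object","properties":{"motion":{"type":"array","items":{"type":"number","minimum":-1,"maximum":1}}},"required":["motion"]}

```bash
mkdir -p pics; cat > h.py <<'E'
import numpy as np,cv2
from plant import manip,eyes,job_done,models
def cloud(name):
    img,d=eyes.grab_frame(name); c=eyes.camera_params(name)
    f=240/np.tan(np.radians(c['fov_y'])/2)
    v,u=np.mgrid[0:480,0:640]
    P=np.stack([(u-c['cx'])/f*d,-(v-c['cy'])/f*d,-d],-1)
    T=np.array(c['pose']); W=P@T[:3,:3].T+T[:3,3]; W[d==0]=np.nan
    return img,W
E
python3 - <<'E'
from h import *
print({k:(v if not hasattr(v,'shape') else v.round(3).tolist()) for k,v in eyes.camera_params('scene').items()})
print(manip.state()['tool_rot'])
ims=[]
for n in ['scene','side']:
    img,W=cloud(n); ims.append(img); np.save(n+'.npy',W)
    for l in ['valve','gate_handle','station','start_top','stop_top','gate_lever']:
        for r in models.regions_of(n,l)[:2]:
            m=r['mask']; Q=W[m]; Q=Q[~np.isnan(Q[:,0])]
            if len(Q): print(n,l,round(r['p'],2),np.round(r['pixel']),m.sum(),np.median(Q,0).round(3),np.percentile(Q,2,0).round(3),np.percentile(Q,98,0).round(3))
    cv2.imwrite(f'pics/{n}0.png',img[:,:,::-1])
E
```

```text
{'fov_y': 43.131927586644345, 'cx': 323.4158129930352, 'cy': 234.36674249246823, 'pose': [[-0.399, -0.586, 0.706, 1.564], [0.917, -0.273, 0.291, 0.349], [0.022, 0.763, 0.646, 0.956], [0.0, 0.0, 0.0, 1.0]]}
[-8.03426824e-04  7.07106270e-01  7.07106541e-01 -6.45575979e-04]
scene valve 0.65 [270. 210.] 5020 [ 0.55  -0.2    0.068] [ 0.434 -0.298  0.003] [ 0.651 -0.132  0.117]
scene gate_handle 0.47 [261. 180.] 228 [ 0.498 -0.253  0.115] [ 0.388 -0.311  0.041] [ 0.524 -0.246  0.125]
scene gate_handle 0.37 [341. 338.] 2066 [0.809 0.088 0.024] [ 0.78  -0.084  0.002] [0.86  0.182 0.03 ]
scene station 0.65 [436. 255.] 2364 [0.534 0.202 0.047] [0.487 0.125 0.004] [0.549 0.275 0.08 ]
scene start_top 0.41 [450. 250.] 152 [0.519 0.236 0.067] [0.501 0.221 0.058] [0.531 0.251 0.071]
scene start_top 0.32 [330. 279.] 1770 [0.71  0.008 0.056] [ 0.652 -0.026  0.004] [0.758 0.045 0.088]
scene stop_top 0.74 [426. 234.] 189 [0.516 0.167 0.078] [0.495 0.149 0.058] [0.528 0.184 0.084]
scene gate_lever 0.67 [263. 180.] 187 [ 0.499 -0.251  0.117] [ 0.473 -0.263  0.078] [ 0.524 -0.246  0.125]
side valve 0.64 [381. 209.] 5517 [ 0.511 -0.187  0.07 ] [ 0.43  -0.292  0.003] [ 0.642 -0.131  0.116]
side gate_handle 0.65 [387. 173.] 256 [ 0.493 -0.25   0.115] [ 0.467 -0.298  0.072] [ 0.52  -0.246  0.122]
side station 0.76 [364. 367.] 3439 [0.511 0.229 0.048] [0.478 0.137 0.013] [0.543 0.277 0.08 ]
side start_top 0.82 [360. 372.] 307 [0.513 0.24  0.067] [0.499 0.223 0.059] [0.526 0.251 0.069]
side stop_top 0.84 [370. 333.] 342 [0.508 0.172 0.078] [0.491 0.154 0.071] [0.524 0.185 0.082]
side gate_lever 0.63 [394. 177.] 216 [ 0.494 -0.25   0.115] [ 0.469 -0.26   0.085] [ 0.519 -0.246  0.122]
side gate_lever 0.31 [273. 195.] 389 [ 0.777 -0.233  0.022] [ 0.766 -0.309  0.005] [ 0.795 -0.116  0.027]
```

```bash
python3 - <<'E'
from h import *
for n in ['scene','side']:
    W=np.load(n+'.npy')
    # valve top: yaw via minAreaRect
    for nm,z0,z1,b in [('valvetop',.068,.078,(.40,.66,-.34,-.08)),('grip',.108,.126,(.40,.60,-.34,-.12)),('stationtop',.043,.052,(.42,.6,.1,.32)),('start',.064,.070,(.45,.58,.2,.28)),('stop',.074,.085,(.45,.58,.12,.22))]:
        m=(W[...,2]>z0)&(W[...,2]<z1)&(W[...,0]>b[0])&(W[...,0]<b[1])&(W[...,1]>b[2])&(W[...,1]<b[3])
        Q=W[m][:,:2].astype(np.float32)
        if len(Q)>10: print(n,nm,len(Q),cv2.minAreaRect(Q*1000),Q.mean(0))
E
```

```text
scene valvetop 2232 ((533.2903442382812, -215.15203857421875), (211.47616577148438, 172.96958923339844), 1.6945981979370117) [ 0.50913924 -0.2098302 ]
scene grip 139 ((495.1206970214844, -254.33335876464844), (64.07362365722656, 18.36787223815918), 3.1904046535491943) [ 0.50055766 -0.25215915]
scene stationtop 806 ((513.4991455078125, 201.86688232421875), (148.7774658203125, 69.2208023071289), 86.70594787597656) [0.5223716  0.20649488]
scene start 100 ((515.0892944335938, 237.01739501953125), (31.34617805480957, 33.00252151489258), 69.0044174194336) [0.51541287 0.23589115]
scene stop 149 ((511.0918884277344, 166.95526123046875), (39.696075439453125, 34.94166946411133), 25.7672119140625) [0.51325375 0.16696475]
side valvetop 2640 ((524.6157836914062, -217.5657958984375), (192.6025848388672, 175.711181640625), 0.9359791278839111) [ 0.49503034 -0.20785518]
side grip 184 ((493.941650390625, -253.78457641601562), (55.0887565612793, 17.00142478942871), 3.2586960792541504) [ 0.49389085 -0.2509343 ]
side stationtop 1830 ((510.04693603515625, 201.88592529296875), (148.89935302734375, 64.51412963867188), 85.77418518066406) [0.51019615 0.21648815]
side start 274 ((512.125, 236.17893981933594), (30.19933319091797, 30.65628433227539), 44.46117401123047) [0.51240665 0.23684661]
side stop 306 ((507.1759948730469, 167.8376922607422), (35.47544860839844, 36.087528228759766), 4.629952907562256) [0.50731665 0.1692616 ]
```

View pics/scene0.png

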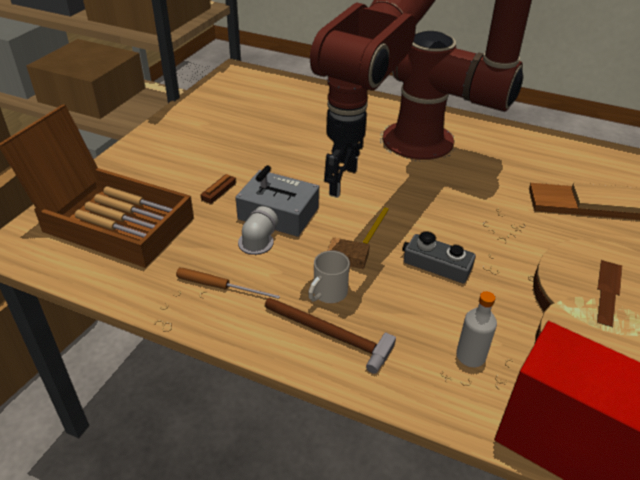

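View pics/side0.png

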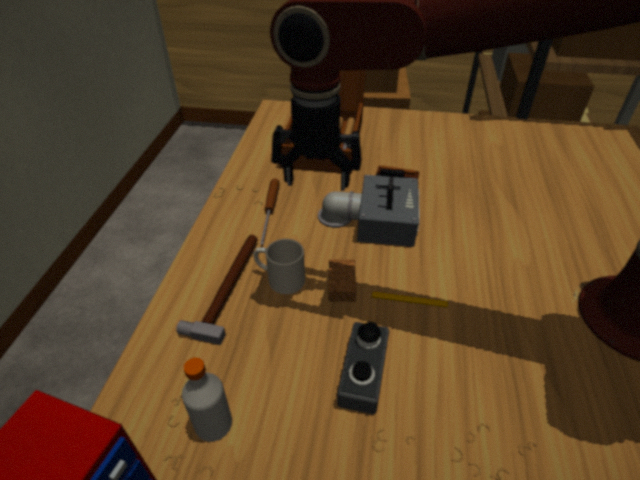

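The scene shows the valve near pixel (275,205) with its lever at (263,178), closed towards -y, and the station near (438,256). The side view agrees, with the lever at (390,175), stop at (370,333) and start at (360,372). Next I move the shut fingers to the -y side of the lever.

>>> {"method": "servo_tool", "body": {
  "motion": [-1,-0.5,-0.27,0,0,-1,-1,-0.55,0,0,-1,-1,-0.55,0,0]
}}

```text
time: 1.08
tool_pos: [0.5577, -0.1225, 0.2314]
tool_rot: [0.0, 0.708, 0.706, -0.0]
contact_force: [1.3, 0.4, -0.6]
gripper_width: 0.375
grasp_force: 0.0
```

>>> {"method": "servo_tool", "body": {
  "motion": [-1,-0.5,-0.27,0,0,-1,-1,-0.54,0,0,-1,-1,-0.54,0,0]
}}

```text
time: 1.45
tool_pos: [0.4932, -0.2421, 0.2315]
tool_rot: [0.0, 0.708, 0.706, 0.0]
contact_force: [0.6, 0.4, -0.3]
gripper_width: -0.001
grasp_force: 0.0
```

>>> {"method": "servo_tool", "body": {
  "motion": [-1,-0.42,0,0,0,-1,-0.42,0,0,0,-1,-0.42,0,0,0]
}}

```text
time: 1.82
tool_pos: [0.4948, -0.2893, 0.2311]
tool_rot: [-0.0, 0.707, 0.707, 0.0]
contact_force: [-0.2, 0.7, -0.4]
gripper_width: -0.002
grasp_force: 0.0
```

>>> {"method": "servo_tool", "body": {
  "motion": [-1,-0.04,0,0.45,0,-1,-0.04,0,0.9,0,-1,-0.04,0,0.9,0]
}}

```text
time: 2.2
tool_pos: [0.4916, -0.2912, 0.118]
tool_rot: [-0.006, 0.706, 0.708, -0.0]
contact_force: [-0.7, -0.3, -0.7]
gripper_width: 0.0
grasp_force: 0.0
```

>>> {"method": "servo_tool", "body": {
  "motion": [-1,0,0,0.25,0,-1,0,0,0.25,0]
}}

```text
time: 2.45
tool_pos: [0.4943, -0.2941, 0.0937]
tool_rot: [-0.001, 0.707, 0.708, 0.0]
contact_force: [0.1, -0.2, 0.1]
gripper_width: -0.001
grasp_force: 0.0
```

>>> {"method": "servo_tool", "body": {
  "motion": [-1,0.1,0,0,0,-1,0.16,0,0,0,-1,0.22,0,0,0]
}}

```text
time: 2.82
tool_pos: [0.4953, -0.27, 0.0956]
tool_rot: [0.003, 0.707, 0.707, -0.001]
contact_force: [-0.7, -7.1, 2.8]
gripper_width: -0.003
grasp_force: 3.1
```

>>> {"method": "servo_tool", "body": {
  "motion": [-1,0.08,0,0,0,-1,0.16,0,0,0,-1,0.24,0,0,0,-1,0.32,0,0,0,-1,0.38,0,0,0]
}}

```text
time: 3.45
tool_pos: [0.4939, -0.2237, 0.0932]
tool_rot: [0.001, 0.707, 0.707, -0.001]
contact_force: [-1.3, -6.2, -1.6]
gripper_width: 0.003
grasp_force: 3.0
```

>>> {"method": "servo_tool", "body": {
  "motion": [-1,0.06,0,0,0,-1,0.12,0,0,0,-1,0.18,0,0,0,-1,0.2,0,0,0,-1,0.2,0,0,0]
}}

```text
time: 4.08
tool_pos: [0.4941, -0.1995, 0.0932]
tool_rot: [0.0, 0.707, 0.707, -0.0]
contact_force: [0.6, -3.3, -1.7]
gripper_width: 0.001
grasp_force: 1.7
```

>>> {"method": "servo_tool", "body": {
  "motion": [-1,0.03,0,0,0,-1,0.06,0,0,0,-1,0.06,0,0,0]
}}

```text
time: 4.45
tool_pos: [0.4942, -0.1991, 0.0936]
tool_rot: [0.006, 0.707, 0.707, -0.005]
contact_force: [0.5, -25.9, -9.6]
gripper_width: 0.002
grasp_force: 13.3
```

```bash
python3 - <<'E'
from h import *
img,W=cloud('side')
for r in models.regions_of('side','gate_lever')[:2]+models.regions_of('side','gate_handle')[:2]:
    Q=W[r['mask']];Q=Q[~np.isnan(Q[:,0])];Q=Q[(Q[:,2]>.105)&(Q[:,2]<.127)]
    print(r['p'],len(Q), Q.mean(0) if len(Q) else 0,np.percentile(Q,[2,98],0).round(3).tolist() if len(Q) else 0)
cv2.imwrite('pics/s1.png',cv2.resize(img[110:270,290:500,::-1],(788,600)))
E
```

```text
0.73 210 [ 0.49226088 -0.17456079  0.11654967] [[0.467, -0.184, 0.106], [0.518, -0.169, 0.123]]
0.7 816 [0.73037707 0.34178307 0.11541098] [[0.71, 0.311, 0.106], [0.761, 0.359, 0.127]]
0.67 218 [ 0.49227068 -0.17466452  0.11654851] [[0.465, -0.184, 0.106], [0.519, -0.169, 0.123]]
0.31 0 0 0
```

View pics/s1.png

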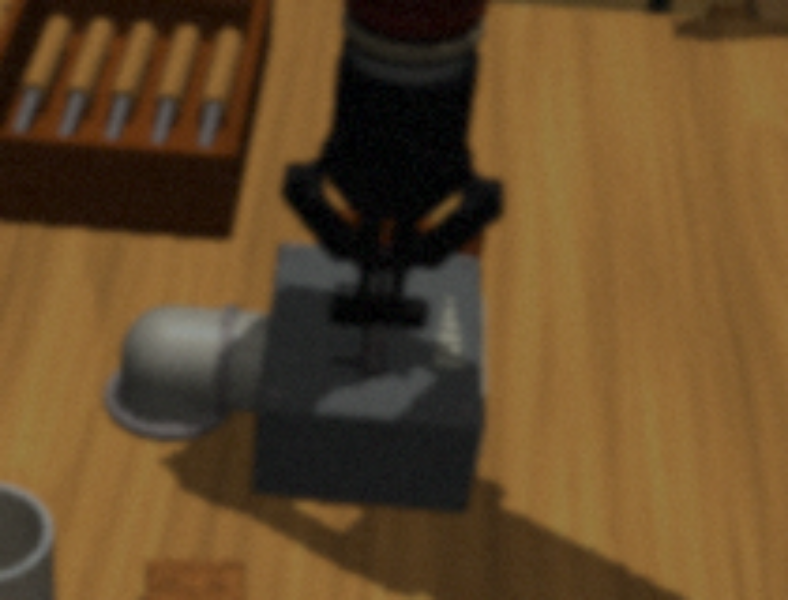

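The crop shows the grip at (378,310), up against the open end. Its measured slide of 76 mm and the 26 N reading confirm it is against the stop. Next I retreat and go to the start button.

>>> {"method": "servo_tool", "body": {
  "motion": [-1,-0.2,0,0,0,-1,-0.2,0,0,0,-1,-0.2,0,-0.45,0,-1,-0.2,0,-0.9,0,-1,-0.2,0,-0.9,0]
}}

```text
time: 5.22
tool_pos: [0.4971, -0.2166, 0.2077]
tool_rot: [0.005, 0.707, 0.707, 0.002]
contact_force: [-0.1, 0.1, 0.1]
gripper_width: -0.003
grasp_force: 0.0
```

>>> {"method": "servo_tool", "body": {
  "motion": [-1,0.5,0.08,0,0,-1,1,0.16,0,0,-1,1,0.16,0,0]
}}

```text
time: 5.6
tool_pos: [0.5129, -0.0917, 0.2001]
tool_rot: [-0.001, 0.705, 0.709, 0.0]
contact_force: [-0.1, -0.7, 0.4]
gripper_width: -0.001
grasp_force: 0.0
```

>>> {"method": "servo_tool", "body": {
  "motion": [-1,0.5,0,0,0,-1,1,0,0,0,-1,1,0,0,0]
}}

```text
time: 5.98
tool_pos: [0.5126, 0.0269, 0.2004]
tool_rot: [-0.001, 0.705, 0.709, -0.0]
contact_force: [0.4, -0.9, -0.3]
gripper_width: 0.002
grasp_force: 0.0
```

>>> {"method": "servo_tool", "body": {
  "motion": [-1,0.5,0,0,0,-1,1,0,0,0,-1,1,0,0,0]
}}

```text
time: 6.35
tool_pos: [0.5129, 0.1459, 0.2006]
tool_rot: [-0.001, 0.706, 0.708, -0.0]
contact_force: [0.1, -0.3, 1.0]
gripper_width: -0.004
grasp_force: 0.0
```

>>> {"method": "servo_tool", "body": {
  "motion": [-1,0.4,0,0,0,-1,0.76,0,0,0,-1,0.76,0,0,0,-1,0.76,0,0,0]
}}

```text
time: 6.85
tool_pos: [0.5136, 0.2335, 0.2008]
tool_rot: [0.0, 0.708, 0.707, -0.001]
contact_force: [-0.2, 0.6, 0.1]
gripper_width: -0.001
grasp_force: 0.0
```

>>> {"method": "servo_tool", "body": {
  "motion": [-1,0.02,0,0.45,0,-1,0.02,0,0.9,0,-1,0.02,0,0.96,0,-1,0.02,0,0.96,0,-1,0.02,0,0.96,0]
}}

```text
time: 7.48
tool_pos: [0.5156, 0.2378, 0.0893]
tool_rot: [0.001, 0.707, 0.707, 0.002]
contact_force: [0.3, -0.2, -0.5]
gripper_width: 0.005
grasp_force: 0.0
```

```bash
python3 - <<'E'
from h import *
img,W=cloud('side')
s=manip.state();print(s['tool_pos'],s['contact_force'])
for l in ['gate_lever','start_top','stop_top','station']:
  for r in models.regions_of('side',l)[:1]:
    Q=W[r['mask']];Q=Q[~np.isnan(Q[:,0])]
    print(l,r['p'],np.median(Q,0).round(4))
cv2.imwrite('pics/s2.png',cv2.resize(img[280:430,290:490,::-1],(800,600)))
E
```

```text
[0.51547507 0.23790434 0.08923098] [-0.4492908  -0.62663072  0.58567603]
start_top 0.61 [0.5115 0.2422 0.0666]
station 0.59 [0.5108 0.254  0.0475]
```

View pics/s2.png

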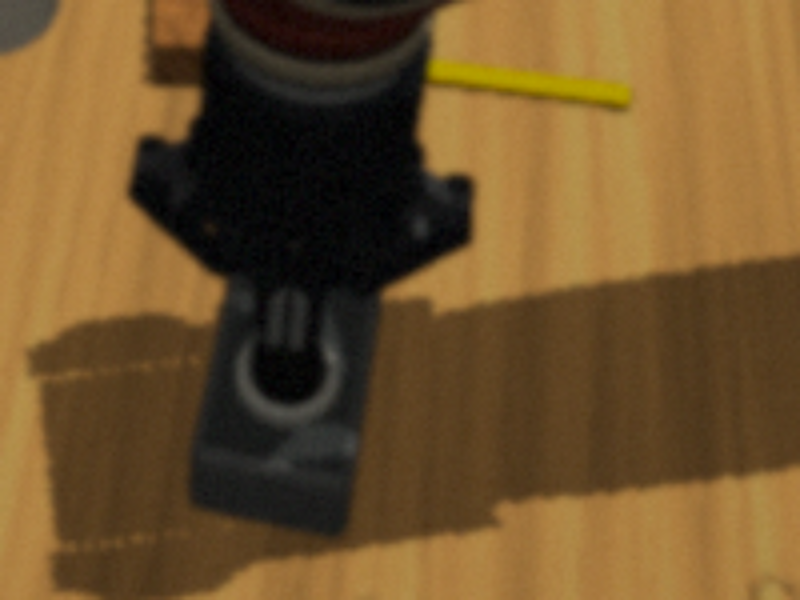

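The crop shows the shut fingers directly above the start button at (288,375), well away from the stop button. Now I press it.

>>> {"method": "servo_tool", "body": {
  "motion": [-1,0,-0.02,0.12,0,-1,0,-0.02,0.18,0,-1,0,-0.02,0.22,0,-1,0,-0.02,0.24,0,-1,0,-0.02,0.24,0]
}}

```text
time: 8.35
tool_pos: [0.5104, 0.2376, 0.0607]
tool_rot: [-0.001, 0.707, 0.707, -0.002]
contact_force: [-14.4, -4.7, 23.9]
gripper_width: -0.003
grasp_force: 12.1
```

>>> {"method": "servo_tool", "body": {
  "motion": [-1,0,0,0,0,-1,0,0,-0.2,0,-1,0,0,-0.6,0,-1,0,0,-1,0,-1,0,0,-1,0]
}}

```text
time: 8.98
tool_pos: [0.5138, 0.2385, 0.1823]
tool_rot: [0.002, 0.707, 0.707, 0.004]
contact_force: [0.4, 0.3, -0.9]
gripper_width: 0.002
grasp_force: 0.0
```

>>> {"method": "servo_tool", "body": {
  "motion": [-1,0,0,-0.3,0,-1,0,0,-0.5,0,-1,0,0,-0.5,0,-1,0,0,-0.5,0]
}}

```text
time: 9.48
tool_pos: [0.5101, 0.2373, 0.2349]
tool_rot: [-0.001, 0.707, 0.707, -0.001]
contact_force: [-0.3, -0.6, -1.1]
gripper_width: 0.001
grasp_force: 0.0
```

```bash
python3 - <<'E'
from h import *
s=manip.state();print(s['tool_pos'],s['contact_force'])
for n in ['side','scene']:
  img,W=cloud(n)
  for l in ['gate_lever','start_top','stop_top','station']:
   for r in models.regions_of(n,l)[:1]:
    Q=W[r['mask']];Q=Q[~np.isnan(Q[:,0])]
    print(n,l,round(r['p'],2),np.median(Q,0).round(4))
  cv2.imwrite(f'pics/{n}3.png',img[:,:,::-1])
E
```

```text
[0.51013627 0.23731768 0.23487235] [-0.348208   -0.57065907 -1.12021317]
side start_top 0.81 [0.5124 0.2389 0.0667]
side stop_top 0.68 [0.5072 0.1714 0.0778]
side station 0.63 [0.5104 0.2283 0.0482]
scene gate_lever 0.7 [ 0.4971 -0.1755  0.1172]
scene start_top 0.47 [0.5206 0.2375 0.067 ]
scene stop_top 0.54 [0.5164 0.1692 0.079 ]
scene station 0.88 [0.5341 0.2019 0.0469]
```

View pics/scene3.png

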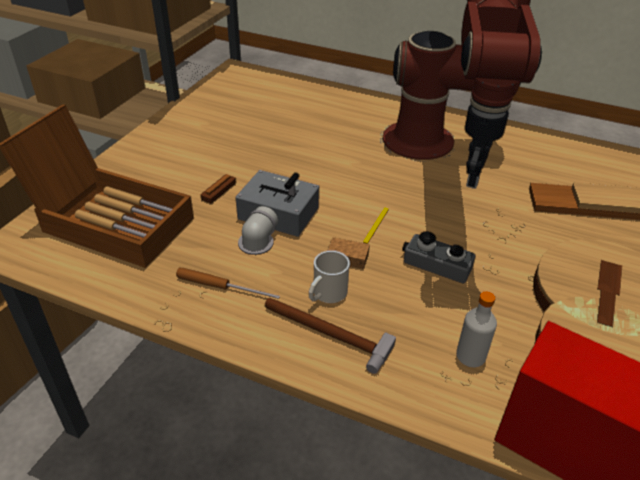

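The lever is at the open end (292,181), the station at (438,256) has not moved, the bystanders are where they were, and the arm is clear.

```bash
python3 -c "
from plant import job_done
print(job_done())"
```

```text
the job is handed in; nothing more can be done
None
```

I pushed the lever home against its fully open stop, pressed the start button to the bottom and let it spring back, and handed the job in with the arm clear and nothing else disturbed; no verdict came back.

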